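# Slide the crock onto its mat and snap its cap on

## Task

Slide the open crock across the counter, without lifting it, until its whole foot stands on the round green mat. Then fit the red snap cap on its neck, press it straight down until it clicks, and keep pressing down firmly after the click so that the rubber seal inside stays squeezed; finish like that, still holding the cap pressed down. Leave the other things on the counter where they are.

Things in the scene. Friction and masses are not known exactly. Their poses are not given: they have to be found in the camera images.
- crock_mouth (a point): centre of the crock's open mouth, at the top of its rim, 112 mm above the counter; z points up. Neck 48 mm in diameter, from 85 mm above the counter to the rim; the rim's edge is bevelled; a snap bead 53 mm in diameter runs round the neck 11 to 12 mm below the rim. A paper disc lies 8 mm down inside the mouth
- crock: squat brown crock with a cream band and cream neck, the only open one; loose, upright, 0.6 to 0.9 kg. Straight round body 96 mm in diameter up to 68 mm, then a shoulder sloping in to the neck at 85 mm. Dragging it over the counter takes 3 to 7 N. Origin at the centre of its underside
- mat: round dark green mat on which crocks are capped, 150 mm in diameter, 1 mm thick, fixed; the crock slides onto it without meeting any edge, at the counter's height. Origin at its centre
- cap_mid (a point): centre, half-way up, of the red round snap cap: 62 mm in diameter, 30 mm high, knurled side, closed on top, open below, about 45 g. It starts standing loose on the counter, open side down, this point 15 mm up; z points up
- cap: the same cap, origin at the centre of its lower edge. Pushed straight down on the neck, its spring tabs meet the bead with this point about 12 mm below the rim; resistance climbs to 6-14 N, and at about 16 mm it clicks: the force drops away and the tabs draw it on. Let go, it rests 19.5 mm below the rim, 7 mm above the neck's foot. Pressing on squeezes its seal, to a firm stop 24 mm below
- seal (a joint): squeeze of the rubber sealing pad inside the cap, in m: 0 when free, about 0.0005 with the cap clicked on and let go, 0.0045 at the firm stop. Springy, about 2.5 N per mm, 12 N at the stop: it stays squeezed only while the cap is pressed down
- cheese: small round cheese wheel in a white bandage, 117 mm across, 50 mm high, behind the mat; a bystander, to be left alone. Origin at its underside
- jam_a: closed glass jar of dark red jam with a white lid, 64 mm across, 92 mm high; a bystander, to be left alone. Origin at its underside
- jam_b: closed glass jar of orange jam with a black lid, 64 mm across, 92 mm high; a bystander, to be left alone. Origin at its underside
- price_card: blank coral-pink price card, 95 mm wide and 75 mm high, standing in a small wooden foot; a bystander, to be left alone. Origin at its underside
- bowl: white tasting bowl, 96 mm across, 38 mm high; a bystander, to be left alone. Origin at its underside
- cheese_knife: cheese knife with a wooden handle lying flat on the robot's side of the mat, 220 mm long, 16 mm high; a bystander, to be left alone. Origin at its underside
- butter_pat: wrapped pat of butter, 62 by 40 by 28 mm, on the robot's side of the mat; a bystander, to be left alone. Origin at its underside
Things that resemble listed ones, but are neither listed nor needed, are in the scene too. Leave any purple look-alike of the crock alone. Of the things that look like the cap, take the one that is farthest to the robot's right at the start.

How it is judged (in metres and radians):
On the way, in this order (a step that is already met when the one before it is completed fails the run):
1. the open crock has been slid onto the mat, its foot wholly on it, and stands still (horizontal distance between crock_mouth and mat below 0.027 m and angle between crock_mouth's own z axis and vertical below 0.1 rad and height (world z) of crock_mouth below 0.115 m and linear speed of crock below 0.02 m/s), for 0.2 s.
2. the cap has clicked over the bead of the crock on the mat (horizontal distance between crock_mouth and mat below 0.027 m and angle between crock_mouth's own z axis and vertical below 0.1 rad and height (world z) of crock_mouth below 0.115 m and horizontal distance between cap_mid and crock_mouth below 0.004 m and z of cap_mid in the frame of crock_mouth below -0.0035 m and angle between the z axis of cap_mid and the z axis of crock_mouth, either way round below 0.12 rad), for 0.2 s.
At the end, for the whole second after the job is handed in: the crock stands upright with its centre within 27 mm of the mat's centre (its foot wholly on it), the cap is clicked over the bead, straight (within 0.12 rad) and centred, and the robot is still pressing it so that the sealing pad is squeezed by more than 2.2 mm (about 6 N) (all of step 2 and value of joint seal above 0.0022 m and contact force between any of the fingers, the arm and cap above 2 N); the arm keeps its last pose, push and grip.
It fails at once if the crock is lifted off the counter or tipped (height (world z) of crock_mouth above 0.127 m or angle between crock_mouth's own z axis and vertical above 0.3 rad).
It fails at once if a bystander is shoved or knocked over (distance of any of cheese, jam_a, jam_b, price_card, bowl, cheese_knife, butter_pat from where it was at the start of the episode above 0.025 m or angle between any of cheese, jam_a, jam_b, price_card, bowl, cheese_knife, butter_pat's own z axis and vertical above 0.4 rad).
It also fails if it takes over 72 s, if anything falls off the work surface, if the arm or the gripper's body presses on something with over 40 N, if the wrist force passes 120 N, or if a joint passes its speed limit or range.

## Robot

A 6-joint arm with a two-finger parallel gripper is mounted at the origin on the work surface. World frame = base frame: x ahead of the robot, y to its left, z up, the work surface at z = 0. Lengths are in mm, angles in degrees, forces in N, time in s.
With the tool pointing down it reaches from about 325 to 875 mm from the base axis. Payload 4.4 kg.
Tool frame: the origin (TCP) lies on the front face of the gripper's body, between the roots of the fingers; the fingertips stand 73 mm ahead of it and the grasp point (between the pads) lies 54 mm ahead of it; z points along the fingers, y is the line along which they close (so a half turn about z gives the same grasp; the last joint's range is limited). The gripper opens to 85 mm and grips with 20 to 120 N. Pads are 22 mm wide; open, the fingers measure 114 mm over their backs; the gripper's body (76 mm by 85 mm) begins 54 mm behind the grasp point. The pads swing forward as they close: fully open they stand 13 mm farther back than shut.
Start: joints at [59.788, 11.837, 88.321, -0, 79.842, -8.623], TCP at [211.579, 534.661, 303.882] pointing down, gripper open.
Joint ranges: [-156.59, 156.59], [-49.26, 127.26], [12.9, 141.05], [-63.56, 243.56], [4.71, 150.69], [-161.64, 161.64]. Speed limits (degrees/s): [159.86, 159.86, 180, 180, 180, 180].

## Interface

Orientations are given as [roll, pitch, yaw] about the fixed x, y, z axes, in that order (R = Rz(yaw) Ry(pitch) Rx(roll)).
In Python, from cell import env, viewer, finish_job, spotter gives the robot as it stands.
- The arm moves only by the tool carry_out, never from a script. Its arguments are lists of equal length, an entry for each row: "offset": the shift along the tool's x, y, z in cm, a list of three; "rotation": the turn, a rotation vector about the tool's x, y, z in degrees, a list of three. In form: {"offset": [[tx, ty, tz], ...], "rotation": [[rx, ry, rz], ...]}. A call has 1 to 5 rows; each row is the pose to reach, as a shift and turn from the pose commanded when the call began, along the tool's axes at that moment; what a row does not reach only later rows make up. A row lasts 1/8 s, in which the tool goes at most 62.5 mm and 10.7 degrees, less where a joint would pass 70% of its speed; a pose out of reach is approached as far as the arm can. A call with a gripper value outside its range is refused whole. "fingers" is the finger opening in cm, from 0 to 8.54, set as the call begins (left out, the last holds). The fingers move at their own pace and stop on an object; "grip_force" is the grip in N (left out, the last holds). Time passes only in rows, so rows that repeat a pose let the fingers close. It gives the time, the measured TCP pose, the force, the opening and the grip force at its end, in the units of the state.
- env.state(): the state, without advancing time (a new reading comes with each control period).
- viewer.camera(name): name is "scene" or "top"; returns a dict with "frame" (480x640x3 uint8, red, green, blue), "intrinsics" (3x3 intrinsics, pixels), "dist_coeffs" ([k1, k2, p1, p2, k3] as OpenCV has them; the pictures are not rectified), "cam_to_world" (4x4, takes a point from camera to world coordinates). Camera axes: x right, y up, looking along -z (the intrinsics and any distortion apply to the point x, -y, -z); pixel columns grow to the right and rows downward; lengths in mm; the calibration is good to about 2 mm. A picture is of the moment at which its call begins. There is no depth.
- finish_job(): hands the job in; it is judged then, once.
Trained networks look in the newest picture that a camera, given by its name, has taken for a name from the list of things; names that differ only in an ending like _2 or _b are one class to them, and where a whole thing is asked for, a point or a joint stands for the part that bears it (a point fixed in the world has none). Each returns a list of dicts, best first, with "score" (0 to 1); they miss things now and then, are a little off and sometimes report something else, mostly with a low value. They report only what shows in the picture. A call takes as long as a camera call. They do not tell look-alikes from the thing itself.
- spotter.trace(camera, target): "region" (480x640 bool, what is visible of it).
- spotter.landmark_of(camera, target): "xyz" ([x, y, z] in mm, in world coordinates, good to about 4 mm: a listed point, or the origin of a listed thing).
The state is a dict: "t": time; "joint_pos": joint angles; "joint_velocities": joint speeds; "tau": joint torques, N m; "position": TCP position; "tool_rot": TCP orientation; "wrist_force": force on the tool from outside, world axes, zero at the start; "torque": the same for the moment, N m; "grip_width": finger opening in mm; "grip_force": force on a finger pad.
Only numpy, scipy, OpenCV 4.12 (cv2) and the standard library are available. Lean on these libraries where they do the work, as an engineer would, in place of code of your own. Each camera call takes 0.05 s, during which the arm holds its last target. There are 200 camera calls.

## Working session

There is one attempt and no reset: what is moved stays moved. The work goes in short steps, Python scripts to look and compute and a tool call to move; the robot and the scene stay as the last step left them, time stands still between calls to the robot, and variables do not carry over. Pictures are saved under pics/ and viewed, at most 10 in all, crops included, and the job is handed in when it is done.

Besides the shell and the picture viewer there is one more tool, called after "Emit:" in YAML: its name, and indented under it one key for each argument. carry_out: Moves the arm, as the interface text tells. Its arguments: {"type":"object","properties":{"offset":{"type":"array"},"rotation":{"type":"array"},"fingers":{"type":"number"},"grip_force":{"type":"number"}},"required":["offset","rotation"]}

```bash
mkdir -p pics; ls; cat > h.py <<'E'
import numpy as np, cv2
from cell import env, viewer, spotter
def pix2world(c,uv,z):
    p=cv2.undistortPoints(np.array([[uv]],float),np.array(c["intrinsics"]),np.array(c["dist_coeffs"]))[0,0]
    T=np.array(c["cam_to_world"]); d=T[:3,:3]@np.array([p[0],-p[1],-1]); o=T[:3,3]
    return o+d*(z-o[2])/d[2]
def world2pix(c,X):
    T=np.linalg.inv(np.array(c["cam_to_world"])); q=T[:3,:3]@np.array(X,float)+T[:3,3]
    return cv2.projectPoints(np.array([[q[0],-q[1],-q[2]]]),np.zeros(3),np.zeros(3),np.array(c["intrinsics"]),np.array(c["dist_coeffs"]))[0][0,0]
def save(c,n): cv2.imwrite("pics/"+n,c["frame"][:,:,::-1])
E
python3 - <<'E'
from h import *
s=env.state(); print({k:np.round(v,2).tolist() for k,v in s.items()})
for n in ("top","scene"):
    c=viewer.camera(n); save(c,n+"0.png"); print(n,np.round(np.array(c["cam_to_world"])[:3,3]))
    for t in ("crock_mouth","crock","mat","cap_mid","cheese","jam_a","price_card","bowl","cheese_knife","butter_pat"):
        for r in spotter.landmark_of(n,t): print(t,np.round(r["xyz"]),round(r["score"],2),np.round(world2pix(c,r["xyz"])))
E
```

```text
pics
{'t': 0.0, 'joint_pos': [59.79, 11.88, 88.41, 0.0, 79.84, -8.62], 'joint_velocities': [-0.04, 0.02, -0.02, -0.05, 0.04, -0.02], 'tau': [0.0, -38.3, -29.16, -0.0, 0.01, 0.0], 'position': [211.27, 534.13, 302.72], 'tool_rot': [-179.87, -0.02, 158.41], 'wrist_force': [-0.91, 0.51, 0.46], 'torque': [0.0, -0.01, -0.04], 'grip_force': 0.0, 'grip_width': 85.11}
top [ 300.   -8. 1028.]
crock_mouth [ 350. -366.  106.] 0.93 [507. 315.]
crock_mouth [ 248. -267.  110.] 0.73 [456. 363.]
crock [ 497. -271.    2.] 0.89 [450. 247.]
crock [ 350. -363.    0.] 0.79 [488. 316.]
crock [ 248. -270.    1.] 0.63 [444. 359.]
mat [518. -46.   3.] 0.84 [353. 229.]
cap_mid [418. 324.  14.] 0.95 [186. 254.]
cap_mid [583. 332.  18.] 0.87 [194. 184.]
cap_mid [544. 204.  16.] 0.73 [246. 205.]
cheese [ 710. -119.   -1.] 0.96 [391. 153.]
jam_a [730.  78.   1.] 0.8 [310. 138.]
jam_a [732. 200.  -2.] 0.63 [260. 132.]
jam_a [ 706. -312.    0.] 0.35 [471. 163.]
price_card [738. 369.   4.] 0.89 [192. 123.]
bowl [ 707. -308.   -2.] 0.68 [469. 163.]
cheese_knife [ 370. -134.    2.] 0.75 [387. 297.]
cheese_knife [ 711. 
[... 325 characters left out ...]
 [156. 281.]
crock [ 347. -363.    4.] 0.81 [141. 318.]
crock [ 500. -270.   -2.] 0.69 [221. 334.]
mat [519. -45.   1.] 0.96 [303. 289.]
mat [ 495. -270.  110.] 0.22 [215. 290.]
cap_mid [423. 319.  14.] 0.91 [368. 215.]
cap_mid [584. 330.  14.] 0.78 [418. 235.]
cap_mid [551. 205.  14.] 0.59 [380. 248.]
cheese [ 711. -120.    2.] 0.84 [345. 346.]
jam_a [732. 199.   4.] 0.94 [439. 282.]
jam_a [ 709. -116.    2.] 0.68 [346. 345.]
jam_a [730.  78.   3.] 0.65 [409. 305.]
price_card [733. 374.   1.] 0.79 [475. 254.]
bowl [ 704. -309.   -1.] 0.92 [274. 399.]
cheese_knife [ 373. -131.   -0.] 0.95 [235. 279.]
butter_pat [377. 159.   1.] 0.91 [319. 234.]
butter_pat [ 371. -133.    1.] 0.17 [234. 278.]
```

View pics/top0.png

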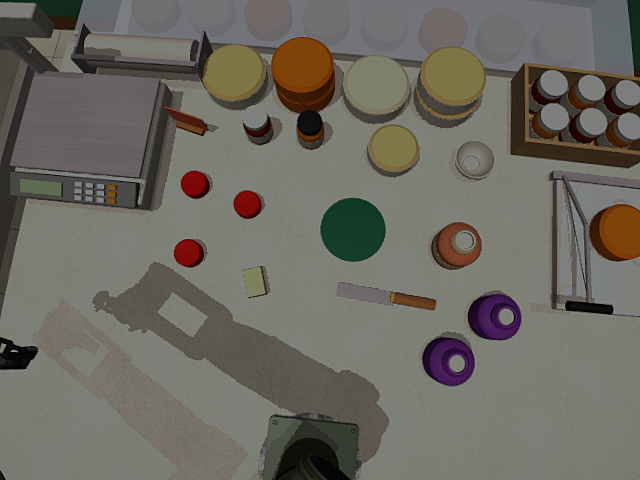

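View pics/scene0.png

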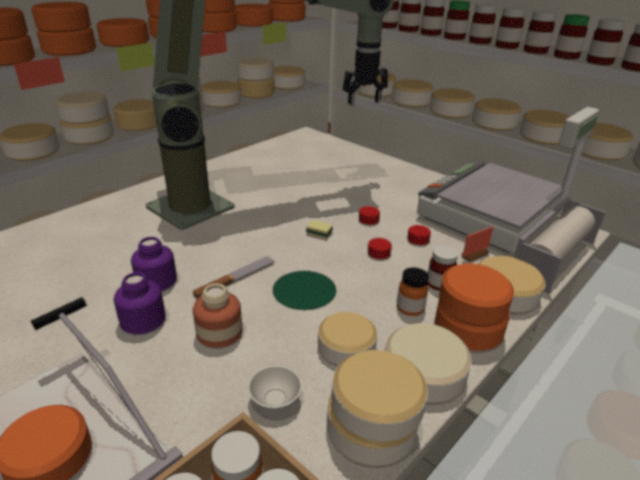

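The top view shows three red caps at px (195,184), (247,204) and (188,252). The robot's right is -y, so I want (247,204). For the crock, the brown one at (457,245) is right, and the two purple ones at (495,316) and (448,362) are decoys. Next is a close crop to check both choices, along with the measurements.

```bash
python3 - <<'E'
from h import *
c=viewer.camera("top"); f=c["frame"]
a=cv2.resize(f[175:235,215:280],None,fx=6,fy=6,interpolation=cv2.INTER_CUBIC)
b=cv2.resize(f[215:275,425:490],None,fx=6,fy=6,interpolation=cv2.INTER_CUBIC)
cv2.imwrite("pics/crop1.png",np.hstack([a,b])[:,:,::-1])
for n in ("top","scene"):
    if n=="scene": c=viewer.camera(n); f=c["frame"]
    h=cv2.cvtColor(f,cv2.COLOR_RGB2HSV).astype(int)
    uv=world2pix(c,[547,204,15]); 
    m=((h[...,0]<8)|(h[...,0]>172))&(h[...,1]>150)&(h[...,2]>60)
    yy,xx=np.nonzero(m); k=np.hypot(xx-uv[0],yy-uv[1])<22
    print(n,"cap blob",xx[k].mean(),yy[k].mean(),k.sum(),xx[k].min(),xx[k].max(),yy[k].min(),yy[k].max(), pix2world(c,(xx[k].mean(),yy[k].mean()),18 if n=="scene" else 25))
    g=(h[...,0]>65)&(h[...,0]<95)&(h[...,1]>100); uv=world2pix(c,[518,-46,1]); yy,xx=np.nonzero(g); k=np.hypot(xx-uv[0],yy-uv[1])<45
    print("mat",pix2world(c,(xx[k].mean(),yy[k].mean()),1))
c=viewer.camera("top")
E
```

```text
top cap blob 246.37847866419295 203.23191094619665 539 234 259 191 216 [546.76414871 202.29799468  25.        ]
mat [515.78051042 -44.19726704   1.        ]
scene cap blob 379.20540540540543 248.1081081081081 370 369 390 239 258 [553.41382804 197.69696981  18.        ]
mat [522.82311095 -47.01725489   1.        ]
```

View pics/crop1.png

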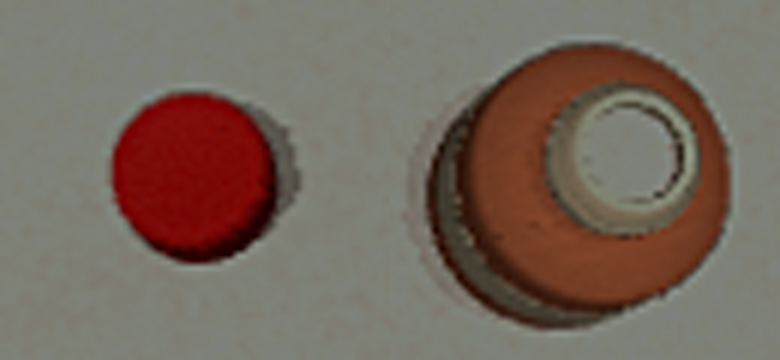

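The crop shows the plain red cap centred at (247.4,204.4) and the open brown crock with its mouth at about (465.4,240.6). Both choices hold.

```bash
python3 - <<'E'
from h import *
c=viewer.camera("top")
print(pix2world(c,(465.2,240.4),112), pix2world(c,(247.2,204.2),28))
r=spotter.landmark_of("top","crock_mouth"); print([(np.round(q["xyz"]),q["score"]) for q in r])
E
```

```text
[ 492.82624713 -272.23703575  112.        ] [543.96455496 199.49482246  28.        ]
[(array([ 494., -273.,  110.]), 0.94), (array([ 252., -263.,  111.]), 0.71), (array([ 349., -365.,  109.]), 0.6), (array([ 709., -311.,   -1.]), 0.47)]
```

Emit:
carry_out:
  offset:
    - [-3, -3.5, 0]
    - [-7, -8, 0]
    - [-11, -12.5, 0]
    - [-15, -17, 0]
    - [-18.6, -21.5, 0]
  rotation:
    - [0, 0, -5]
    - [0, 0, -10]
    - [0, 0, -15]
    - [0, 0, -21.6]
    - [0, 0, -21.6]

```text
t: 1.98
position: [305.9, 264.6, 304.2]
tool_rot: [180.0, 0.1, -179.9]
wrist_force: [0.8, -0.1, -0.3]
grip_width: 85.1
grip_force: 0.0
```

Emit:
carry_out:
  offset:
    - [-2, -5.5, 0]
    - [-4, -11, 0]
    - [-6, -16.5, 0]
    - [-8, -22, 0]
    - [-10, -27.5, 0]
  rotation:
    - [0, 0, 0]
    - [0, 0, 0]
    - [0, 0, 0]
    - [0, 0, 0]
    - [0, 0, 0]

```text
t: 2.6
position: [405.9, -10.6, 304.4]
tool_rot: [-180.0, 0.1, 180.0]
wrist_force: [1.4, 0.1, 0.8]
grip_width: 85.3
grip_force: 0.0
```

Emit:
carry_out:
  offset:
    - [-2, -5.5, 0]
    - [-4, -11, 0]
    - [-6, -16.5, 1]
    - [-8, -22, 2]
    - [-8.9, -26.3, 4]
  rotation:
    - [0, 0, 0]
    - [0, 0, 0]
    - [0, 0, 0]
    - [0, 0, 0]
    - [0, 0, 0]

```text
t: 3.22
position: [495.8, -274.6, 264.6]
tool_rot: [-179.9, 0.2, 180.0]
wrist_force: [-0.2, -0.0, 0.5]
grip_width: 85.4
grip_force: 0.0
```

Emit:
carry_out:
  offset:
    - [0, 0, 2.0]
    - [0, 0, 4]
    - [0, 0, 6]
    - [0, 0, 6]
    - [0, 0, 6]
  rotation:
    - [0, 0, 0]
    - [0, 0, 0]
    - [0, 0, 0]
    - [0, 0, 0]
    - [0, 0, 0]

```text
t: 3.85
position: [495.0, -271.9, 204.7]
tool_rot: [-180.0, 0.1, -180.0]
wrist_force: [0.1, -0.2, 0.2]
grip_width: 85.5
grip_force: 0.0
```

Emit:
carry_out:
  offset:
    - [0, 0, 1.5]
    - [0, 0, 3]
    - [0, 0, 4.5]
    - [0, 0, 4.5]
  rotation:
    - [0, 0, 0]
    - [0, 0, 0]
    - [0, 0, 0]
    - [0, 0, 0]

```text
t: 4.35
position: [493.3, -270.7, 156.5]
tool_rot: [179.8, -0.2, -180.0]
wrist_force: [0.6, 0.8, -0.1]
grip_width: 85.8
grip_force: 0.0
```

Emit:
carry_out:
  offset:
    - [0, 0, 0]
    - [0, 0, 0]
    - [0, 0, 0]
    - [0, 0, 0]
    - [0, 0, 0]
  rotation:
    - [0, 0, 0]
    - [0, 0, 0]
    - [0, 0, 0]
    - [0, 0, 0]
    - [0, 0, 0]
  fingers: 4.0
  grip_force: 50

```text
t: 4.97
position: [495.0, -271.5, 160.2]
tool_rot: [-180.0, 0.1, -180.0]
wrist_force: [-2.2, 2.8, 5.9]
grip_width: 49.2
grip_force: 50.8
```

```bash
python3 - <<'E'
from h import *
c=viewer.camera("scene"); s=env.state(); print(s["t"],s["position"],s["wrist_force"],s["grip_width"],s["grip_force"])
u,v=world2pix(c,[495,-271,110]).astype(int); print(u,v)
cv2.imwrite("pics/g1.png",cv2.resize(c["frame"][v-60:v+80,u-80:u+80],None,fx=4,fy=4,interpolation=cv2.INTER_CUBIC)[:,:,::-1])
E
```

```text
5.025 [ 494.97673978 -271.51045433  160.14826253] [-0.97666414  3.29539466  5.12279294] 49.17640076213353 50.8308063464392
214 290
```

View pics/g1.png

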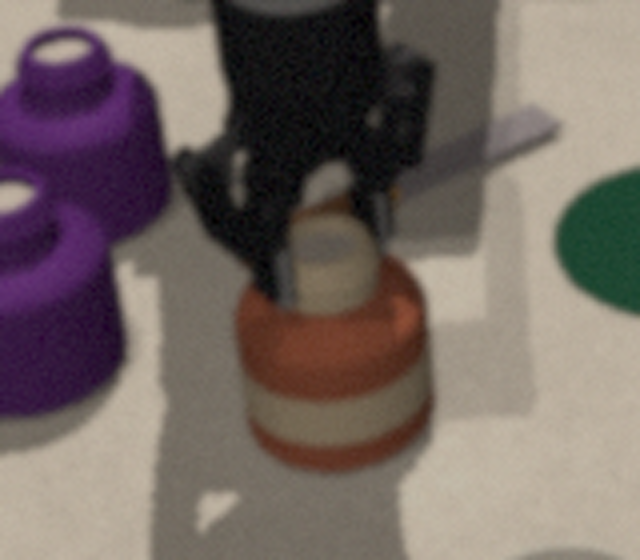

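The gripper holds the neck squarely. The pads sit at about 49 mm and the crock is upright. Now the drag.

Emit:
carry_out:
  offset:
    - [-0.05, 0.5, 0]
    - [-0.15, 1.3, 0]
    - [-0.25, 2.3, 0]
    - [-0.35, 3.3, 0]
    - [-0.45, 4.3, 0]
  rotation:
    - [0, 0, 0]
    - [0, 0, 0]
    - [0, 0, 0]
    - [0, 0, 0]
    - [0, 0, 0]

```text
t: 5.65
position: [500.2, -231.6, 160.6]
tool_rot: [-179.6, 0.2, -180.0]
wrist_force: [-1.2, -7.7, 1.2]
grip_width: 49.5
grip_force: 51.7
```

Emit:
carry_out:
  offset:
    - [-0.1, 1.2, 0]
    - [-0.25, 2.5, 0]
    - [-0.4, 3.8, 0]
    - [-0.5, 5.1, 0]
    - [-0.65, 6.4, 0]
  rotation:
    - [0, 0, 0]
    - [0, 0, 0]
    - [0, 0, 0]
    - [0, 0, 0]
    - [0, 0, 0]

```text
t: 6.28
position: [506.9, -167.4, 160.6]
tool_rot: [-179.6, 0.2, -180.0]
wrist_force: [-1.2, -7.1, 1.5]
grip_width: 49.0
grip_force: 51.8
```

Emit:
carry_out:
  offset:
    - [-0.15, 1.3, 0]
    - [-0.3, 2.6, 0]
    - [-0.4, 3.9, 0]
    - [-0.55, 5.2, 0]
    - [-0.7, 6.4, 0]
  rotation:
    - [0, 0, 0]
    - [0, 0, 0]
    - [0, 0, 0]
    - [0, 0, 0]
    - [0, 0, 0]

```text
t: 6.9
position: [514.0, -103.2, 160.6]
tool_rot: [-179.6, 0.2, -180.0]
wrist_force: [0.1, -8.3, 3.3]
grip_width: 48.9
grip_force: 51.9
```

Emit:
carry_out:
  offset:
    - [-0.15, 1.3, 0]
    - [-0.3, 2.6, 0]
    - [-0.45, 3.9, 0]
    - [-0.6, 5.0, 0]
    - [-0.6, 5.4, 0]
  rotation:
    - [0, 0, 0]
    - [0, 0, 0]
    - [0, 0, 0]
    - [0, 0, 0]
    - [0, 0, 0]

```text
t: 7.52
position: [520.2, -48.8, 160.6]
tool_rot: [-179.6, 0.3, -179.9]
wrist_force: [-0.7, -8.1, 3.4]
grip_width: 49.1
grip_force: 52.8
```

Emit:
carry_out:
  offset:
    - [0, 0, 0]
    - [0, 0, 0]
    - [0, 0, 0]
  rotation:
    - [0, 0, 0]
    - [0, 0, 0]
    - [0, 0, 0]

```text
t: 7.9
position: [520.1, -48.7, 160.4]
tool_rot: [-179.7, 0.3, -180.0]
wrist_force: [0.1, -6.6, 3.0]
grip_width: 48.5
grip_force: 52.8
```

Emit:
carry_out:
  offset:
    - [0, 0, 0]
    - [0, 0, 0]
    - [0, 0, 0]
    - [0, 0, 0]
    - [0, 0, 0]
  rotation:
    - [0, 0, 0]
    - [0, 0, 0]
    - [0, 0, 0]
    - [0, 0, 0]
    - [0, 0, 0]
  fingers: 8.5

```text
t: 8.52
position: [518.5, -46.5, 158.8]
tool_rot: [180.0, -0.0, -180.0]
wrist_force: [0.0, -0.4, 1.2]
grip_width: 84.9
grip_force: 0.0
```

Emit:
carry_out:
  offset:
    - [0, 0, -2]
    - [0, 0, -6]
    - [0, 0, -10]
    - [-1, 6, -11]
    - [-2, 12, -11]
  rotation:
    - [0, 0, 0]
    - [0, 0, 0]
    - [0, 0, 0]
    - [0, 0, 0]
    - [0, 0, 0]

```text
t: 9.15
position: [539.7, 73.9, 271.0]
tool_rot: [-180.0, 0.3, 179.9]
wrist_force: [1.4, 0.7, -0.7]
grip_width: 85.3
grip_force: 0.0
```

Emit:
carry_out:
  offset:
    - [-0.4, 6, 0]
    - [-0.8, 12.6, 0]
    - [-0.8, 12.6, 0]
  rotation:
    - [0, 0, 0]
    - [0, 0, 0]
    - [0, 0, 0]

```text
t: 9.52
position: [545.9, 203.4, 268.8]
tool_rot: [179.9, 0.0, -179.6]
wrist_force: [0.4, -0.1, -0.0]
grip_width: 84.9
grip_force: 0.0
```

```bash
python3 - <<'E'
from h import *
s=env.state(); print(s["t"],s["position"])
out=[]
for n in ("top","scene"):
    c=viewer.camera(n)
    for t in ("crock_mouth","cap_mid","mat"):
        print(n,t,[(np.round(q["xyz"]),round(q["score"],2)) for q in spotter.landmark_of(n,t)])
    u,v=world2pix(c,[519,-46,110]).astype(int); print(u,v)
    out.append(cv2.resize(c["frame"][v-50:v+50,u-50:u+50],None,fx=4,fy=4,interpolation=cv2.INTER_CUBIC))
cv2.imwrite("pics/m1.png",np.hstack(out)[:,:,::-1])
E
```

```text
9.525 [545.86544993 203.37374501 268.78695709]
top crock_mouth [(array([523., -48., 113.]), 0.8), (array([ 248., -266.,  114.]), 0.65), (array([ 349., -362.,  107.]), 0.6), (array([ 706., -312.,    0.]), 0.39)]
top cap_mid [(array([548., 202.,  13.]), 0.69), (array([580., 330.,  17.]), 0.55)]
top mat []
356 217
scene crock_mouth [(array([521., -46., 114.]), 0.87), (array([ 246., -266.,  116.]), 0.7)]
scene cap_mid [(array([584., 335.,  17.]), 0.91), (array([423., 316.,  13.]), 0.83), (array([551., 205.,  15.]), 0.57)]
scene mat [(array([516., -48.,   4.]), 0.6)]
303 250
```

View pics/m1.png

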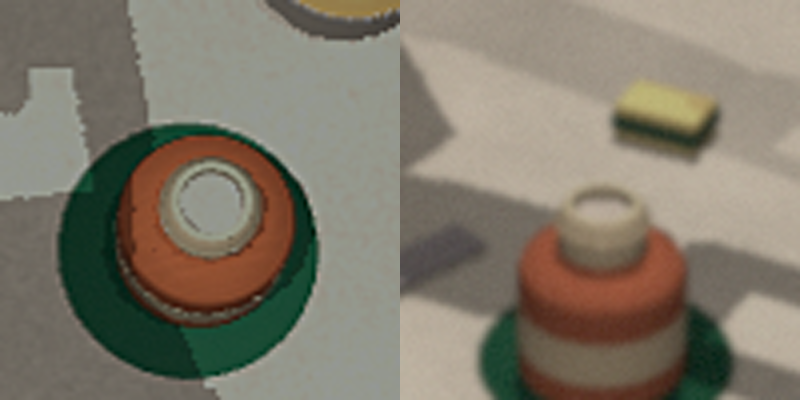

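The crock stands upright on the mat, with its mouth at about (521,-47) and its foot wholly on the green. Before gripping the cap I'll check the true fingertip height when open.

```bash
python3 - <<'E'
from h import *
c=viewer.camera("scene"); f=c["frame"].copy(); s=env.state(); p=s["position"]; print(p,s["grip_width"])
ct=viewer.camera("top"); print("mouth",pix2world(ct,(358.6,217.6),112))
u,v=world2pix(c,[p[0],p[1],p[2]-50]).astype(int)
f=cv2.resize(f[v-60:v+60,u-60:u+60],None,fx=5,fy=5,interpolation=cv2.INTER_CUBIC)
for d,col in ((60,(255,0,0)),(73,(0,255,0)),(0,(255,255,0))):
  for y in (-42.5,42.5):
    q=world2pix(c,[p[0]-0,p[1]+y,p[2]-d])-[u-60,v-60]; cv2.circle(f,tuple(int(a*5) for a in q),4,col,-1)
cv2.imwrite("pics/t1.png",f[:,:,::-1])
E
```

```text
[546.64867239 198.09786592 268.9592931 ] 85.11326838790512
mouth [518.30879553 -50.21829597 112.        ]
```

View pics/t1.png

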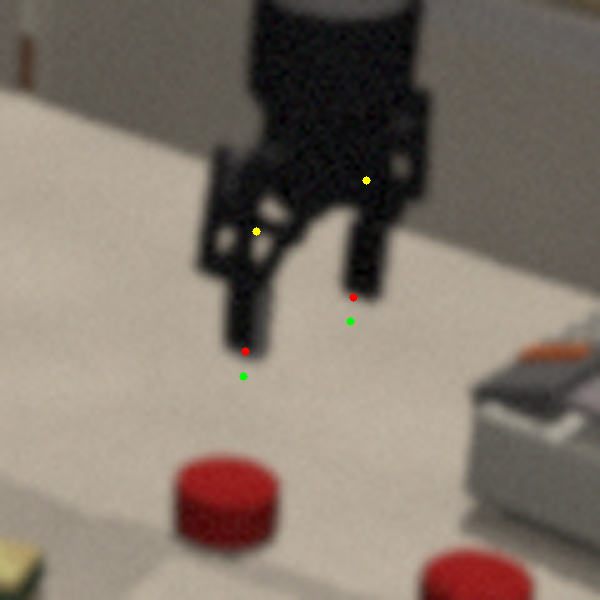

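Open tips match the red markers, so they sit 60 mm ahead when open and about 66 mm ahead at cap width. The cap is below the gripper. I'll descend to TCP z of about 70.

Emit:
carry_out:
  offset:
    - [0, 0.2, 5]
    - [0, 0.3, 10]
    - [0, 0.3, 15]
    - [0, 0.3, 18]
    - [0, 0.3, 19.9]
  rotation:
    - [0, 0, 0]
    - [0, 0, 0]
    - [0, 0, 0]
    - [0, 0, 0]
    - [0, 0, 0]

```text
t: 10.65
position: [545.7, 201.7, 68.0]
tool_rot: [-180.0, -0.1, 180.0]
wrist_force: [-0.2, -0.8, -0.4]
grip_width: 85.0
grip_force: 0.0
```

Emit:
carry_out:
  offset:
    - [0, 0, 0]
    - [0, 0, 0]
    - [0, 0, 0]
    - [0, 0, 0]
    - [0, 0, 0]
  rotation:
    - [0, 0, 0]
    - [0, 0, 0]
    - [0, 0, 0]
    - [0, 0, 0]
    - [0, 0, 0]
  fingers: 5.0
  grip_force: 70

```text
t: 11.28
position: [547.1, 202.5, 70.8]
tool_rot: [180.0, 0.1, -180.0]
wrist_force: [-0.0, 0.5, 2.6]
grip_width: 59.9
grip_force: 75.6
```

```bash
python3 - <<'E'
from h import *
s=env.state(); print(s["t"],s["position"],s["wrist_force"],s["grip_width"],s["grip_force"])
E
```

```text
11.275 [547.08216034 202.50360283  70.77782402] [-0.02890952  0.45806377  2.57915083] 59.909744137703306 75.56194838136435
```

Emit:
carry_out:
  offset:
    - [0, 0, -2]
    - [0, 0, -6]
    - [0, 0, -10]
    - [0, 0, -14]
    - [0, 0, -17]
  rotation:
    - [0, 0, 0]
    - [0, 0, 0]
    - [0, 0, 0]
    - [0, 0, 0]
    - [0, 0, 0]

```text
t: 11.9
position: [546.9, 202.5, 243.5]
tool_rot: [180.0, 0.2, -180.0]
wrist_force: [0.2, 0.1, -0.8]
grip_width: 60.7
grip_force: 75.5
```

Emit:
carry_out:
  offset:
    - [0.3, -4, 0]
    - [0.8, -8, 0]
    - [1.2, -12, 0]
    - [1.2, -12, 0]
  rotation:
    - [0, 0, 0]
    - [0, 0, 0]
    - [0, 0, 0]
    - [0, 0, 0]

```text
t: 12.4
position: [534.3, 80.2, 241.1]
tool_rot: [-180.0, 0.1, 179.8]
wrist_force: [-0.2, 0.7, -0.9]
grip_width: 60.2
grip_force: 75.6
```

```bash
python3 - <<'E'
from h import *
s=env.state(); p=s["position"]; print(s["t"],p,s["wrist_force"],s["grip_width"],s["grip_force"])
out=[]
for n in ("top","scene"):
    c=viewer.camera(n)
    print(n,[(np.round(q["xyz"],1),round(q["score"],2)) for q in spotter.landmark_of(n,"cap_mid")],[(np.round(q["xyz"],1),round(q["score"],2)) for q in spotter.landmark_of(n,"crock_mouth")])
    u,v=world2pix(c,[p[0],p[1],p[2]-55]).astype(int); print(u,v)
    f=c["frame"].copy(); f=cv2.resize(f[v-40:v+40,u-40:u+40],None,fx=5,fy=5,interpolation=cv2.INTER_CUBIC)
    for x,col in ((-31,(0,255,0)),(31,(255,255,0))):
        q=(world2pix(c,[p[0]+x,p[1],p[2]-56+(15 if n=='top' else 0)])-[u-40,v-40])*5; cv2.circle(f,tuple(q.astype(int).tolist()),3,col,-1)
    out.append(f)
cv2.imwrite("pics/c1.png",np.hstack(out)[:,:,::-1])
s=env.state(); print(s["position"])
E
```

```text
12.4 [534.29607264  80.20379991 241.09697114] [-0.17459126  0.74742153 -0.89332519] 60.22748954566624 75.63620958477259
top [(array([582.1, 331.1,  19.2]), 0.91), (array([420.7, 323.5,  12.4]), 0.73), (array([537.3,  81. , 186. ]), 0.72)] [(array([ 350.5, -362.5,  109.5]), 0.62), (array([ 251.7, -267.4,  111.3]), 0.59), (array([519.2, -49.8, 111. ]), 0.57)]
293 193
scene [(array([423.1, 317.1,  12. ]), 0.81), (array([537.8,  84.7, 182.2]), 0.63), (array([582. , 333.9,  14.7]), 0.58), (array([535.7,  82.8, 168.8]), 0.21)] [(array([ 248.1, -268. ,  116. ]), 0.84), (array([520.8, -49.6, 113.1]), 0.66), (array([ 353.2, -363.4,  108.1]), 0.6)]
347 203
[534.50010614  83.36470896 240.11074069]
```

View pics/c1.png

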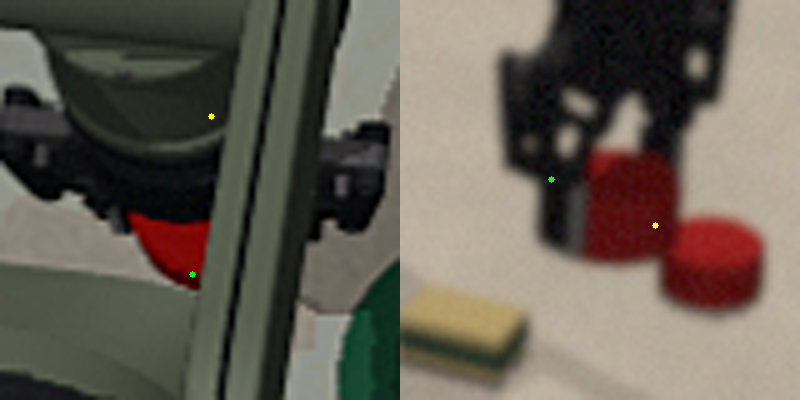

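Emit:
carry_out:
  offset:
    - [0.5, -4, 0]
    - [1.0, -8, 0]
    - [1.5, -12, 0]
    - [1.7, -13.2, 0]
    - [1.7, -13.2, 0]
  rotation:
    - [0, 0, 0]
    - [0, 0, 0]
    - [0, 0, 0]
    - [0, 0, 0]
    - [0, 0, 0]

```text
t: 13.32
position: [517.6, -49.4, 239.9]
tool_rot: [180.0, -0.0, 180.0]
wrist_force: [-0.2, 0.5, 0.4]
grip_width: 60.3
grip_force: 75.8
```

Emit:
carry_out:
  offset:
    - [0, 0, 2]
    - [0, 0, 4]
    - [0, 0, 4]
  rotation:
    - [0, 0, 0]
    - [0, 0, 0]
    - [0, 0, 0]
  grip_force: 100

```text
t: 13.7
position: [516.3, -47.8, 198.1]
tool_rot: [179.9, -0.2, -179.9]
wrist_force: [0.1, -0.3, 0.2]
grip_width: 59.2
grip_force: 107.4
```

```bash
python3 - <<'E'
from h import *
out=[]
for n in ("top","scene"):
    c=viewer.camera(n); s=env.state(); p=s["position"]; print(p,s["wrist_force"])
    print(n,[(np.round(q["xyz"],1),round(q["score"],2)) for q in spotter.landmark_of(n,"cap_mid")],[(np.round(q["xyz"],1),round(q["score"],2)) for q in spotter.landmark_of(n,"crock_mouth")])
    u,v=world2pix(c,[520,-48,120]).astype(int)
    out.append(cv2.resize(c["frame"][v-50:v+50,u-50:u+50],None,fx=4,fy=4,interpolation=cv2.INTER_CUBIC))
cv2.imwrite("pics/d1.png",np.hstack(out)[:,:,::-1])
E
```

```text
[517.1568531  -48.18517654 199.30450493] [-0.28942758  0.14101478 -0.88153611]
top [(array([417.2, 324.7,  12.9]), 0.98), (array([583. , 332.1,  16.5]), 0.81), (array([515. , -46.1, 143.2]), 0.68)] [(array([ 248.7, -266. ,  110.9]), 0.78), (array([ 350.5, -364.3,  105.8]), 0.64), (array([516. , -48. , 142.1]), 0.62), (array([518.4, -50.6, 112.6]), 0.55), (array([521.3, -48.9,   2. ]), 0.19)]
[518.30694471 -49.18343515 200.98054089] [-0.58485348  0.10849361 -1.15778459]
scene [(array([581.6, 333.9,  13.9]), 0.83), (array([421.1, 316. ,  13.8]), 0.55)] [(array([ 247.5, -265.4,  113.5]), 0.87), (array([520.8, -45.3, 113.7]), 0.85), (array([ 351.4, -364.1,  108.2]), 0.8)]
```

View pics/d1.png

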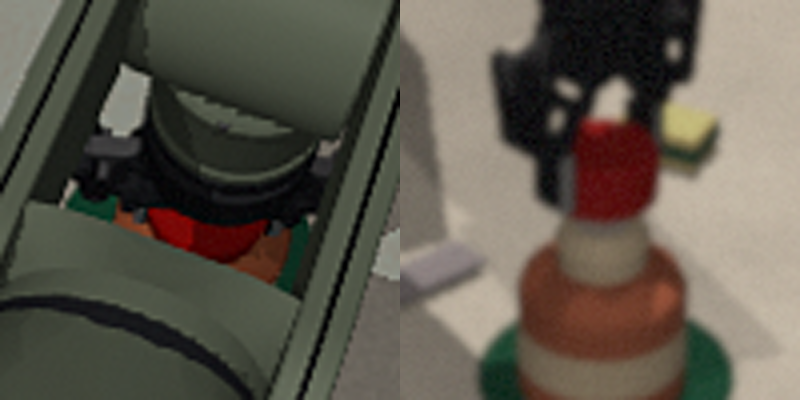

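In the scene view the cap is over the neck and level, perhaps 1–2 mm towards the robot. I'll shift +1.5 mm in x and lower gently while watching force.

Emit:
carry_out:
  offset:
    - [-0.15, 0, 0.6]
    - [-0.15, 0, 1.2]
    - [-0.15, 0, 1.4]
    - [-0.15, 0, 1.4]
  rotation:
    - [0, 0, 0]
    - [0, 0, 0]
    - [0, 0, 0]
    - [0, 0, 0]

```text
t: 14.5
position: [518.7, -49.6, 185.4]
tool_rot: [180.0, -0.1, -180.0]
wrist_force: [0.4, -0.7, 0.6]
grip_width: 59.7
grip_force: 107.4
```

Emit:
carry_out:
  offset:
    - [0, 0, 0.2]
    - [0, 0, 0.4]
    - [0, 0, 0.6]
    - [0, 0, 0.8]
    - [0, 0, 0.8]
  rotation:
    - [0, 0, 0]
    - [0, 0, 0]
    - [0, 0, 0]
    - [0, 0, 0]
    - [0, 0, 0]

```text
t: 15.12
position: [518.8, -49.6, 177.6]
tool_rot: [180.0, -0.0, -180.0]
wrist_force: [0.7, 0.3, -0.1]
grip_width: 59.6
grip_force: 107.4
```

Emit:
carry_out:
  offset:
    - [0, 0, 0.2]
    - [0, 0, 0.4]
    - [0, 0, 0.6]
    - [0, 0, 0.8]
    - [0, 0, 0.8]
  rotation:
    - [0, 0, 0]
    - [0, 0, 0]
    - [0, 0, 0]
    - [0, 0, 0]
    - [0, 0, 0]

```text
t: 15.75
position: [519.1, -49.5, 170.0]
tool_rot: [180.0, 0.0, -180.0]
wrist_force: [0.2, 1.5, 2.1]
grip_width: 59.6
grip_force: 107.7
```

Emit:
carry_out:
  offset:
    - [0, 0, 0.15]
    - [0, 0, 0.3]
    - [0, 0, 0.45]
    - [0, 0, 0.45]
  rotation:
    - [0, 0, 0]
    - [0, 0, 0]
    - [0, 0, 0]
    - [0, 0, 0]

```text
t: 16.25
position: [518.8, -49.7, 164.5]
tool_rot: [-180.0, -0.0, -180.0]
wrist_force: [0.9, -0.7, -5.1]
grip_width: 59.8
grip_force: 108.4
```

Emit:
carry_out:
  offset:
    - [0, 0, 0.15]
    - [0, 0, 0.3]
    - [0, 0, 0.3]
  rotation:
    - [0, 0, 0]
    - [0, 0, 0]
    - [0, 0, 0]

```text
t: 16.62
position: [518.9, -49.6, 162.6]
tool_rot: [180.0, -0.0, -180.0]
wrist_force: [-0.7, 0.3, 2.4]
grip_width: 59.6
grip_force: 108.7
```

It has clicked: the force went to -5 N as the tabs drew it on. Now the seal.

Emit:
carry_out:
  offset:
    - [0, 0, 0.15]
    - [0, 0, 0.25]
    - [0, 0, 0.25]
    - [0, 0, 0.25]
  rotation:
    - [0, 0, 0]
    - [0, 0, 0]
    - [0, 0, 0]
    - [0, 0, 0]

```text
t: 17.12
position: [519.1, -49.6, 160.7]
tool_rot: [-180.0, 0.0, -180.0]
wrist_force: [-2.7, 1.0, 7.3]
grip_width: 59.6
grip_force: 109.1
```

Emit:
carry_out:
  offset:
    - [0, 0, 0.1]
    - [0, 0, 0.15]
    - [0, 0, 0.15]
    - [0, 0, 0.15]
  rotation:
    - [0, 0, 0]
    - [0, 0, 0]
    - [0, 0, 0]
    - [0, 0, 0]

```text
t: 17.62
position: [519.1, -49.6, 159.6]
tool_rot: [-180.0, 0.0, -180.0]
wrist_force: [-3.7, 0.8, 9.2]
grip_width: 59.3
grip_force: 109.4
```

```bash
python3 - <<'E'
from h import *
out=[];F=[]
for n in ("scene","top","scene"):
    c=viewer.camera(n); s=env.state(); print(s["t"],np.round(s["position"],1),np.round(s["wrist_force"],1),s["grip_force"])
    u,v=world2pix(c,[520,-48,100]).astype(int)
    if len(out)<2: out.append(cv2.resize(c["frame"][v-50:v+50,u-50:u+50],None,fx=4,fy=4,interpolation=cv2.INTER_CUBIC))
cv2.imwrite("pics/e1.png",np.hstack(out)[:,:,::-1])
E
```

```text
17.675 [519.1 -49.6 159.6] [-4.   1.3  9.7] 109.35965191572905
17.725 [519.1 -49.6 159.6] [-3.5  3.   9.8] 109.36079028993845
17.775 [519.1 -49.6 159.6] [-3.3  2.1  8.6] 109.3600307777524
```

View pics/e1.png

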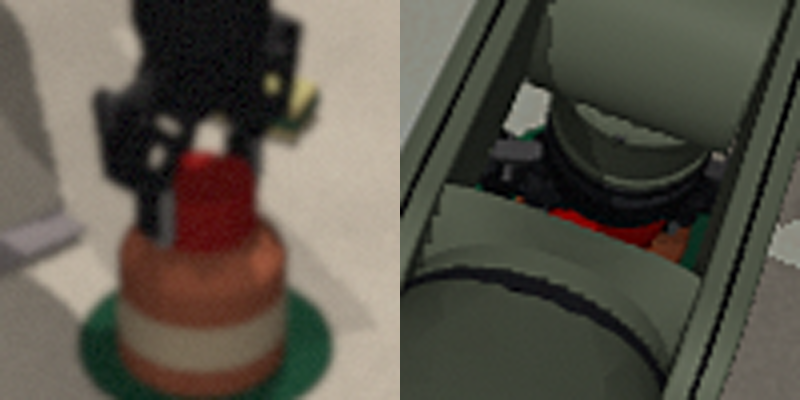

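The cap sits straight over the neck just above the shoulder, and the crock is on the mat. About 9.4 N holds steadily with the cap about 23 mm down, which means the seal is squeezed roughly 3.5 mm. Handing in.

```bash
python3 -c "
from cell import finish_job
print(finish_job())"
```

```text
the job is handed in; nothing more can be done
None
```

I slid the crock onto the mat, clicked the red cap on, and handed in at about 17.8 s with the arm still pressing at about 9 N (seal squeeze estimated at about 3.5 mm); no verdict came back.

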